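Open the spice box past its spring catch

ROBOT

A 6-joint arm with a two-finger parallel gripper is mounted at the origin on a cart in front of the work surface, level with it; the furniture and walls round the work are solid. World frame = base frame: x ahead of the robot, y to its left, z up, the work surface at z = 0. Lengths are in mm, angles in rad, forces in N, time in s.
With the tool pointing down it reaches from about 250 to 725 mm from the base axis. Payload 4 kg.
Tool frame: the origin (TCP) lies on the centre line of the jaws, within the pads' length; the fingertips stand bot.tcp_to_tips ahead of it and the grasp point (between the pads) lies 6 mm ahead of it (bot.tcp_to_tips is the distance from the TCP to the fingertips, in mm); z points along the fingers, y is the line along which they close (so a half turn about z gives the same grasp; the last joint's range is limited). The gripper opens to 85 mm and grips with 20 to 120 N. Pads are 22 mm wide; open, the fingers measure 114 mm over their backs; the gripper's body (76 mm by 85 mm) begins 54 mm behind the grasp point. The pads swing forward as they close: fully open they stand 13 mm farther back than shut.
Start: joints at [1.337, 0.241, 0.005, 1.335, 0, 1.571], TCP at [115.836, 486.397, 256.306] pointing down, gripper open.
Joint ranges: [-2.72, 2.72], [-1.05, 1.87], [-1.09, 1.28], [-1.99, 2.15], [-1.42, 1.44], [-3.14, 3.14]. Speed limits (rad/s): [2.79, 2.79, 3.14, 3.14, 3.14, 3.14].

INTERFACE

Orientations are given as [roll, pitch, yaw] about the fixed x, y, z axes, in that order (R = Rz(yaw) Ry(pitch) Rx(roll)).
In Python, from bench import bot gives the robot as it stands.
- The arm moves only by the tool drive_tool, never from a script. Its argument "steps" is a list of rows, each an object of numbers: "tx", "ty", "tz": the shift along the tool's x, y, z in units of 6 cm (1.0 is 6 cm); "ax", "ay", "az": the turn, a rotation vector about the tool's x, y, z in units of 8 degrees (1.0 is 8 degrees); "fingers": the opening, from 0 (shut) to 1 (fully open). In form: [{"tx": .., "ty": .., "tz": .., "ax": .., "ay": .., "az": .., "fingers": ..}, ...]. A call has 1 to 10 rows; each row shifts and turns the commanded pose from where the row before left it, along the tool's axes as they then stand; what a row does not reach is not made up. A row lasts 1/8 s, in which the tool goes at most 62.5 mm and 10.7 degrees, less where a joint would pass 70% of its speed; a pose out of reach is approached as far as the arm can. A call with a number of a shift or a turn outside -1 to 1 is refused whole. A call with a gripper value outside its range is refused whole. The fingers move at their own pace and stop on an object; "grip_force" is the grip in N (left out, the last holds). Time passes only in rows, so rows that do not move let the fingers close. It gives the time, the measured TCP pose, the force, the opening and the grip force at its end, in the units of the state.
- bot.get_state(): the state, without advancing time (a new reading comes with each control period).
- bot.read_camera(name): name is "scene" or "top" or "wrist"; returns a dict with "pixels" (384x512x3 uint8, blue, green, red), "K" (3x3 intrinsics, pixels), "k1" (the pictures are not rectified: a ray, as slopes to the right and down, at radius r is drawn at 1 + k1 r^2 times it, then the intrinsics apply), "pose" (4x4, takes a point from camera to world coordinates). Camera axes: x right, y down, z forward; pixel columns grow to the right and rows downward; lengths in mm; the calibration is good to about 2 mm. A picture is of the moment at which its call begins. There is no depth.
- bot.close_job(): hands the job in; it is judged then, once.
The state is a dict: "time_s": time; "qpos": joint angles; "qvel": joint speeds; "effort": joint torques, N m; "eef_pos": TCP position; "tcp_rot": TCP orientation; "ft_force": force on the tool from outside, world axes, zero at the start; "wrist_torque": the same for the moment, N m; "finger_gap": finger opening in mm; "grasp_force": force on a finger pad.
Only numpy, scipy, OpenCV 4.12 (cv2) and the standard library are available. Lean on these libraries where they do the work, as an engineer would, in place of code of your own. Each camera call takes 0.05 s, during which the arm holds its last target. There are 200 camera calls.

TASK

Open the wooden spice box on the worktop with a fingertip: press the square red catch down below the lid, and while holding it down push the lid in the direction away from its empty second window, until the lid is fully open and the catch has sprung up in that second window. Only press and push: do not lift or tip the box, leave it standing where it is, and do not disturb the other things.

Things in the scene. Friction and masses are not known exactly. Their poses are not given: they have to be found in the camera images.
- spice_box: Dark wooden box with a pale sliding lid, 164 mm wide (its x), 260 mm long (its y), 81 mm high to its brass-edged sides, about 2.6 kg, standing loose on rubber feet. Origin: centre of its underside; z up. The lid is captive in grooves and opens along the box's +y; its top is at z = 78 mm, its underside at 72 mm. Two spice jars lie inside at the -y end.
- catch (a joint): How far the red catch is pressed down, m: 0 = up, 0.015 = fully down. It moves straight down against a spring, 2.2 N at first, 5.5 N fully down. Pressed less than 0.010 it blocks the lid; deeper, the lid passes over it. Once the lid has moved about 10 mm the lid itself keeps it down (at 0.010) until the second window comes over it.
- catch_top (a point): Centre of the flat top of the catch, a ribbed red square 42 x 42 mm at x = 0, y = 75 mm of the box, standing in the lid's first window. Up, it is at z = 82 mm, 4 mm proud of the lid. The play to the window's edges is 3 mm along y, 5 mm along x.
- slide_lid (a joint): How far the lid is open, m: 0 = shut, 0.102 = end stop. Grows as the lid moves to the box's +y. The second window lies over the catch from 0.097 to 0.102. Sliding friction about 1.5 N, up to 4 N with the catch rubbing underneath.
- window_edge (a point): Middle of the +y edge of the first window (52 mm along x, 48 mm along y), at the lid's top; moves with the lid. A fingertip in the window pushes this 6 mm thick edge to +y to open the lid. Below the lid a fixed deck, top at z = 66 mm, reaches on to the box's +y end, so the fingertip can travel over it.
- window_2 (a point): Centre of the lid's second, empty window (52 mm along x, 48 mm along y), at the lid's top, 100 mm to the -y side of the first; moves with the lid. The catch springs up in it when the lid is fully open.
- muddler: Bystander: brown wooden muddler, standing, 41 mm across, 200 mm high. Origin at its underside.
- pepper_mill: Bystander: brown pepper mill, 58 mm across, 170 mm high. Origin at its underside.
- red_jar: Bystander: glass jar with red lid, 65 mm across, 100 mm high. Origin at its underside.
- yellow_jar: Bystander: jar with yellow lid, 63 mm across, 94 mm high. Origin at its underside.
- timer: Bystander: white round kitchen timer, 74 mm across, 50 mm high. Origin at its underside.

How it is judged:
By the outcome, as a careful person would: the job done as asked, in the order asked, and still so for the second after the job is handed in, with the robot touching nothing.
It also fails if it takes over 32 s, if anything falls off the work surface, if the arm or the gripper's body presses on something with over 40 N, if the wrist force passes 120 N, or if a joint passes its speed limit or range.

## Working session

There is one attempt and no reset: what is moved stays moved. The work goes in short steps, Python scripts to look and compute and a tool call to move; the robot and the scene stay as the last step left them, time stands still between calls to the robot, and variables do not carry over. Pictures are saved under pics/ and viewed, at most 10 in all, crops included, and the job is handed in when it is done.

Besides the shell and the picture viewer there is one more tool, called after ">>>" as name(argument=value, ...) on one line, values as JSON. drive_tool: Moves the arm, as the interface text tells. Shifts and turns lie within -1 to 1; 1 stands for 6 cm of shift or 8 degrees of turn. Its arguments: {"type":"object","properties":{"steps":{"type":"array"},"grip_force":{"type":"number"}},"required":["steps"]}

```bash
ls; mkdir -p pics; python3 - <<'E'
from bench import bot
import cv2,numpy as np
print(bot.get_state(),bot.tcp_to_tips)
a=bot.read_camera("top");b=bot.read_camera("scene")
for n,c in(("top",a),("scene",b)):
    cv2.imwrite(f"pics/{n}1.png",c["pixels"]); print(n,c["K"],c["k1"],c["pose"])
E
```

```text
pics
{'time_s': 0.0, 'qpos': array([1.33697407e+00, 2.41423977e-01, 3.72513880e-03, 1.33522030e+00,
       2.52415886e-05, 1.57082192e+00]), 'qvel': array([ 0.00072386,  0.00093684, -0.0004552 ,  0.0001953 , -0.00060791,
        0.00231586]), 'effort': array([-7.83822748e-05, -3.72316182e+01,  2.52408582e+01,  1.68150914e-02,
       -9.78911135e-05,  2.04432247e-06]), 'eef_pos': array([115.70582241, 485.82429374, 255.40777598]), 'tcp_rot': array([-3.13946984e+00, -2.51872016e-05,  2.90774475e+00]), 'ft_force': array([-1.17754908,  0.26493272,  0.25298901]), 'wrist_torque': array([ 0.0426226 , -0.02942761, -0.01446526]), 'grasp_force': 0.0, 'finger_gap': 85.5356292285307} 25.0
top [[375.38214627   0.         258.788753  ]
 [  0.         375.38214627 190.24593174]
 [  0.           0.           1.        ]] -0.07833454342527099 [[-1.81796894e-02 -9.85637374e-01  1.67894208e-01  3.65079083e+02]
 [-9.99823175e-01  1.87288579e-02  1.68789373e-03  4.37218625e+01]
 [-4.80811790e-03 -1.67833834e-01 -9.85803574e-01  1.19362587e+03]
 [ 0.00000000e+00  0.00000000e+00  0.00000000e+00  1.00000000e+00]]
scene [[484.65138158   0.         256.53034381]
 [  0.         484.65138158 191.73591076]
 [  0.           0.           1.        ]] -0.04363831473298108 [[ 8.35617213e-01 -3.09171573e-01  4.54044945e-01 -1.90680661e+02]
 [-5.49174483e-01 -4.88702348e-01  6.77921384e-01 -1.07730250e+03]
 [ 1.22988104e-02 -8.15832675e-01 -5.78157233e-01  1.03047862e+03]
 [ 0.00000000e+00  0.00000000e+00  0.00000000e+00  1.00000000e+00]]
```

View pics/top1.png

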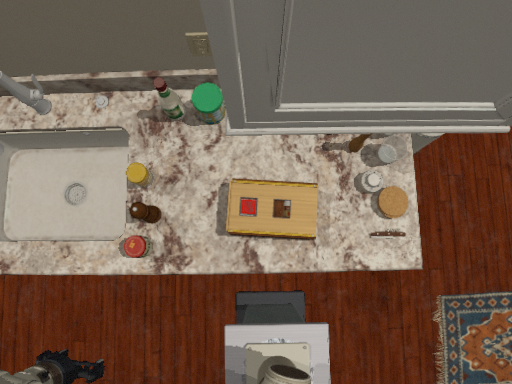

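View pics/scene1.png

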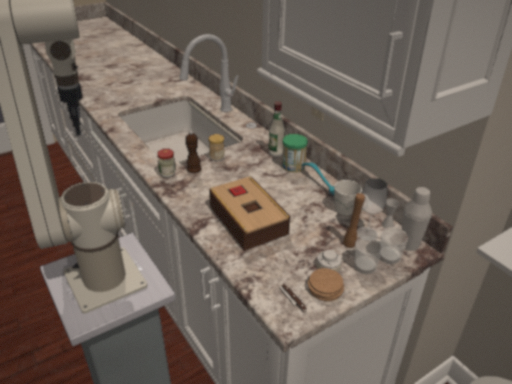

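The top view shows the box with the red catch at about (248,207) and the empty window at about (282,208). The lid therefore opens toward image left, which is world +y. I'll enlarge it to measure.

```bash
cat >h.py <<'E'
import cv2,numpy as np
def uv2w(c,uv,z):
    K,k=np.array(c["K"]),c["k1"]; P=np.array(c["pose"])
    uv=np.array(uv,float).reshape(-1,1,2)
    n=cv2.undistortPoints(uv,K,np.array([k,0,0,0.]))[:,0]
    d=np.c_[n,np.ones(len(n))]@P[:3,:3].T
    return P[:3,3]+d*((z-P[2,3])/d[:,2])[:,None]
E
python3 - <<'E'
import cv2
i=cv2.imread("pics/top1.png")[170:245,220:325]
cv2.imwrite("pics/crop1.png",cv2.resize(i,None,fx=7.5,fy=7.5,interpolation=cv2.INTER_CUBIC))
E
```

```text
(no output)
```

View pics/crop1.png

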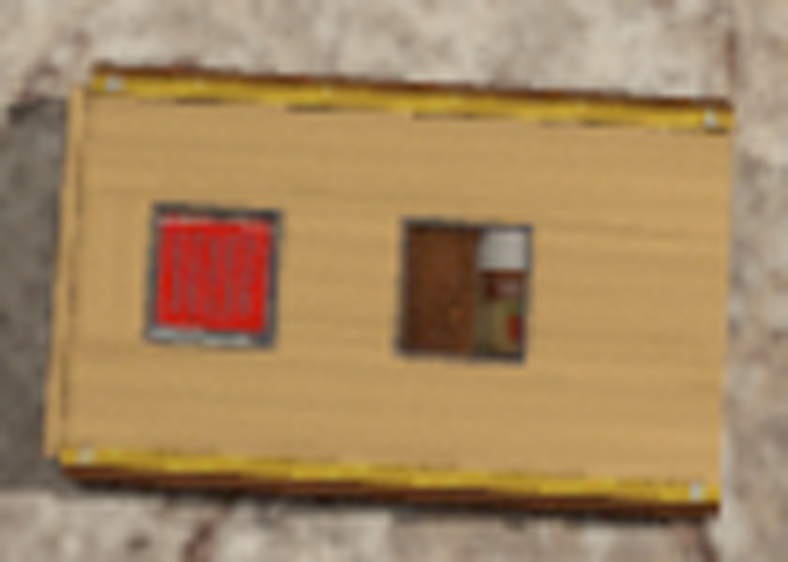

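The crop shows the catch centre at (215,276) and the second window centre at (465,290). The lid's grip strip is at the left end.

```bash
python3 - <<'E'
from bench import bot; from h import *
c=bot.read_camera("top")
f=lambda p:(np.array(p)+.5)/7.5-.5+[220,170]
a=uv2w(c,f([215,276]),82)[0];w=uv2w(c,f([[215,276],[465,290]]),78);s=uv2w(c,f([[98,84],[725,118],[65,458],[717,492]]),81)
print(a,w,np.linalg.norm(w[0]-w[1]),s)
for q in(s[0]-s[1],s[2]-s[3],w[0]-w[1]):print(np.linalg.norm(q),np.degrees(np.arctan2(q[1],q[0])))
from scipy.spatial.transform import Rotation as R
print(bot.get_state()["tcp_rot"],R.from_euler("xyz",bot.get_state()["tcp_rot"]).as_matrix())
E
```

```text
[506.22564256  77.99543973  82.        ] [[506.73353488  78.11876747  78.        ]
 [499.22585975 -21.49058339  78.        ]] 99.89188137434579 [[ 585.12792547  124.12661632   81.        ]
 [ 566.41321738 -127.91653927   81.        ]
 [ 435.12936554  138.19424937   81.        ]
 [ 416.87592144 -118.37837957   81.        ]]
252.73700279784862 85.7534666274642
257.2211152695469 85.9306408546314
99.89188137434579 85.68969870037981
[-3.13999177e+00  1.82342216e-05  2.90779166e+00] [[-9.72792822e-01  2.31676498e-01 -3.53148710e-04]
 [ 2.31676767e-01  9.72791569e-01 -1.56154946e-03]
 [-1.82342216e-05 -1.60088045e-03 -9.99998718e-01]]
```

>>> drive_tool(steps=[{"tx": -0.66, "ty": -0.42, "fingers": 0}, {"tx": -0.66, "ty": -0.42, "fingers": 0}, {"tx": -0.66, "ty": -0.42, "fingers": 0}, {"tx": -0.66, "ty": -0.42, "fingers": 0}, {"tx": -0.66, "ty": -0.42, "fingers": 0}, {"tx": -0.66, "ty": -0.42, "fingers": 0}, {"tx": -0.66, "ty": -0.42, "fingers": 0}, {"tx": -0.66, "ty": -0.42, "fingers": 0}, {"tx": -0.66, "ty": -0.42, "fingers": 0}, {"tx": -0.66, "ty": -0.42, "fingers": 0}], grip_force=30)

```text
$.steps[0]: bad value
```

>>> drive_tool(steps=[{"az": -0.6, "fingers": 0}, {"az": -0.55, "fingers": 0}, {"fingers": 0}])

```text
$.steps[0]: bad value
```

```bash
cat >go.py <<'E'
import sys; from bench import bot; from h import *
from scipy.spatial.transform import Rotation as R
s=bot.get_state(); M=R.from_euler("xyz",s["tcp_rot"]).as_matrix()
t=np.array([float(v) for v in sys.argv[1:4]])
print(s["time_s"],s["eef_pos"],"F",s["ft_force"],"gap",s["finger_gap"],"tips",bot.tcp_to_tips,"ydir",np.degrees(np.arctan2(M[1,1],M[0,1])),"z",M[:,2])
print("units",M.T@(t-s["eef_pos"])/60)
E
python3 go.py 506.5 81 180
```

```text
0.15 [115.73587212 485.96822874 255.6156515 ] F [0.35854319 0.03648227 0.02282786] gap 85.67760183197903 tips 25.0 ydir 76.6041881973938 z [-3.53148710e-04 -1.56154946e-03 -9.99998718e-01]
units [-7.89921483 -5.05496271  1.26849891]
```

The rows were refused, probably because every key has to be present.

>>> drive_tool(steps=[{"tx": -0.66, "ty": -0.42, "tz": 0, "ax": 0, "ay": 0, "az": 0, "fingers": 0}, {"tx": -0.66, "ty": -0.42, "tz": 0, "ax": 0, "ay": 0, "az": 0, "fingers": 0}, {"tx": -0.66, "ty": -0.42, "tz": 0, "ax": 0, "ay": 0, "az": 0, "fingers": 0}, {"tx": -0.66, "ty": -0.42, "tz": 0, "ax": 0, "ay": 0, "az": 0, "fingers": 0}, {"tx": -0.66, "ty": -0.42, "tz": 0, "ax": 0, "ay": 0, "az": 0, "fingers": 0}, {"tx": -0.66, "ty": -0.42, "tz": 0, "ax": 0, "ay": 0, "az": 0, "fingers": 0}, {"tx": -0.66, "ty": -0.42, "tz": 0, "ax": 0, "ay": 0, "az": 0, "fingers": 0}, {"tx": -0.66, "ty": -0.42, "tz": 0, "ax": 0, "ay": 0, "az": 0, "fingers": 0}, {"tx": -0.66, "ty": -0.42, "tz": 0, "ax": 0, "ay": 0, "az": 0, "fingers": 0}, {"tx": -0.66, "ty": -0.42, "tz": 0, "ax": 0, "ay": 0, "az": 0, "fingers": 0}], grip_force=30)

```text
time_s: 1.4
eef_pos: [443.5, 148.2, 256.1]
tcp_rot: [3.142, -0.0, 2.908]
ft_force: [1.6, -0.2, 0.1]
finger_gap: 0.0
grasp_force: 0.0
```

>>> drive_tool(steps=[{"tx": 0, "ty": 0, "tz": 0, "ax": 0, "ay": 0, "az": -0.6, "fingers": 0}, {"tx": 0, "ty": 0, "tz": 0, "ax": 0, "ay": 0, "az": -0.55, "fingers": 0}, {"tx": 0, "ty": 0, "tz": 0, "ax": 0, "ay": 0, "az": 0, "fingers": 0}])

```text
time_s: 1.78
eef_pos: [442.5, 149.2, 255.9]
tcp_rot: [-3.141, -0.001, 3.067]
ft_force: [-0.2, -0.1, 0.2]
finger_gap: 0.4
grasp_force: 0.0
```

```bash
python3 go.py 506.5 81 180
```

```text
1.775 [442.53136215 149.24209029 255.93630865] F [-0.24854565 -0.08030355  0.15939916] gap 0.37415938263461873 tips 25.0 ydir 85.72615644152343 z [-8.94863150e-04 -2.76290998e-04 -9.99999561e-01]
units [-1.14904315 -1.05431951  1.26496478]
```

>>> drive_tool(steps=[{"tx": -0.57, "ty": -0.53, "tz": 0.42, "ax": 0, "ay": 0, "az": 0, "fingers": 0}, {"tx": -0.58, "ty": -0.52, "tz": 0.42, "ax": 0, "ay": 0, "az": 0, "fingers": 0}, {"tx": 0, "ty": 0, "tz": 0.42, "ax": 0, "ay": 0, "az": 0, "fingers": 0}, {"tx": 0, "ty": 0, "tz": 0, "ax": 0, "ay": 0, "az": 0, "fingers": 0}])

```text
time_s: 2.28
eef_pos: [505.2, 81.1, 178.5]
tcp_rot: [-3.14, -0.006, 3.067]
ft_force: [-0.6, -0.0, -0.0]
finger_gap: 0.2
grasp_force: 0.0
```

```bash
python3 go.py 506.5 81 115; python3 - <<'E'
from bench import bot; from h import *
c=bot.read_camera("wrist"); cv2.imwrite("pics/w1.png",c["pixels"])
np.save("w1.npy",{k:c[k] for k in("K","k1","pose")},allow_pickle=True); print(c["pose"])
E
```

```text
2.275 [505.1677952   81.12126957 178.46693433] F [-0.56411659 -0.00505444 -0.0129932 ] gap 0.2355275236908363 tips 25.0 ydir 85.71584612528152 z [-5.63311219e-03 -8.04286936e-04 -9.99983810e-01]
units [-2.81704160e-02  9.36676928e-04  1.05764167e+00]
[[ 7.39111487e-02  9.53141131e-01  2.93358360e-01  4.30687980e+02]
 [ 9.97264493e-01 -7.03990795e-02 -2.25277575e-02  8.62505850e+01]
 [-8.19973707e-04  2.94220929e-01 -9.55737083e-01  2.95967649e+02]
 [ 0.00000000e+00  0.00000000e+00  0.00000000e+00  1.00000000e+00]]
```

View pics/w1.png

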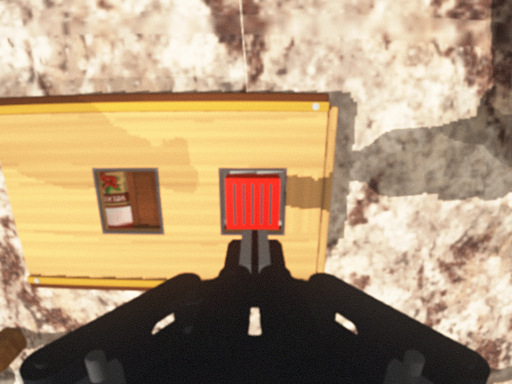

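The wrist view shows the catch top spanning about (225..284, 175..231) and the window about (220..290, 168..234). The fingertips span about x 243–271 near row 230.

```bash
python3 - <<'E'
from h import *
c=np.load("w1.npy",allow_pickle=True).item(); print(c["K"][0,0])
p=uv2w(c,[[225,175],[279,175],[284,231],[227,231]],82); print(p,p.mean(0))
p=uv2w(c,[[220,168],[285,168],[290,234],[220,234]],78); print(p,p.mean(0))
p=uv2w(c,[[95,169],[157,168],[163,234],[105,234]],78); print(p.mean(0))
print(uv2w(c,[[243,232],[271,232]],154))
E
```

```text
289.89315176747596
[[483.10713394  59.77076125  82.        ]
 [486.13845444 100.75556456  82.        ]
 [533.08257666 102.53336129  82.        ]
 [529.68636783  56.51876264  82.        ]] [508.00363322  79.89461243  82.        ]
[[478.27043334  56.00134813  78.        ]
 [481.96356723 105.91375318  78.        ]
 [538.09894628 107.68313652  78.        ]
 [533.83603344  49.89191537  78.        ]] [508.04224507  79.8725383   78.        ]
[500.98117287 -20.17157424  78.        ]
[[497.58125028  75.04743429 154.        ]
 [498.69056954  90.05494812 154.        ]]
```

Catch centre is about (508, 79.5), and the two cameras agree within 2 mm. The closed tips are only about 15 mm thick along y. I'll turn 90° so the 22 mm pad width lies along the push and stays on the catch for the first 10 mm.

>>> drive_tool(steps=[{"tx": 0, "ty": 0, "tz": 0, "ax": 0, "ay": 0, "az": -1, "fingers": 0}, {"tx": 0, "ty": 0, "tz": 0, "ax": 0, "ay": 0, "az": -1, "fingers": 0}, {"tx": 0, "ty": 0, "tz": 0, "ax": 0, "ay": 0, "az": -1, "fingers": 0}, {"tx": 0, "ty": 0, "tz": 0, "ax": 0, "ay": 0, "az": -1, "fingers": 0}, {"tx": 0, "ty": 0, "tz": 0, "ax": 0, "ay": 0, "az": -1, "fingers": 0}, {"tx": 0, "ty": 0, "tz": 0, "ax": 0, "ay": 0, "az": -1, "fingers": 0}, {"tx": 0, "ty": 0, "tz": 0, "ax": 0, "ay": 0, "az": -1, "fingers": 0}, {"tx": 0, "ty": 0, "tz": 0, "ax": 0, "ay": 0, "az": -1, "fingers": 0}, {"tx": 0, "ty": 0, "tz": 0, "ax": 0, "ay": 0, "az": -1, "fingers": 0}, {"tx": 0, "ty": 0, "tz": 0, "ax": 0, "ay": 0, "az": -1, "fingers": 0}])

```text
time_s: 3.58
eef_pos: [507.4, 82.6, 182.7]
tcp_rot: [-3.139, 0.001, -1.813]
ft_force: [0.3, -0.1, -0.0]
finger_gap: -0.2
grasp_force: 0.0
```

>>> drive_tool(steps=[{"tx": 0, "ty": 0, "tz": 0, "ax": 0, "ay": 0, "az": -1, "fingers": 0}, {"tx": 0, "ty": 0, "tz": 0.2, "ax": 0, "ay": 0, "az": -0.25, "fingers": 0}, {"tx": 0, "ty": 0, "tz": 0.2, "ax": 0, "ay": 0, "az": 0, "fingers": 0}, {"tx": 0, "ty": 0, "tz": 0, "ax": 0, "ay": 0, "az": 0, "fingers": 0}])

```text
time_s: 4.08
eef_pos: [505.7, 81.6, 155.3]
tcp_rot: [3.139, -0.001, -1.645]
ft_force: [-0.5, -0.5, -0.4]
finger_gap: 0.2
grasp_force: 0.0
```

```bash
python3 go.py 508 83 115;  python3 - <<'E'
from bench import bot; from h import *
c=bot.read_camera("wrist"); cv2.imwrite("pics/w2.png",c["pixels"])
np.save("w2.npy",{k:c[k] for k in("K","k1","pose")},allow_pickle=True)
E
```

```text
4.075 [505.67761505  81.63119147 155.26660136] F [-0.4806124  -0.51236058 -0.35128313] gap 0.18965428737665785 tips 25.0 ydir 175.75704694747108 z [-3.06687508e-03 -5.40341268e-04 -9.99995151e-01]
units [-0.02612849 -0.03893803  0.67097573]
```

View pics/w2.png

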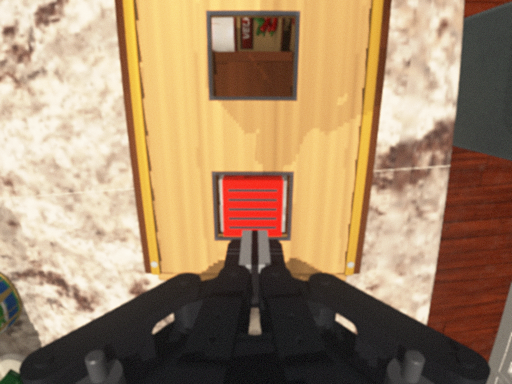

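The view is straight along the box, with the catch at columns 220–286, rows 177–238 and the tips at column ~256, so they're centred. I'm going down to just above the catch.

>>> drive_tool(steps=[{"tx": -0.05, "ty": -0.03, "tz": 0.35, "ax": 0, "ay": 0, "az": 0, "fingers": 0}, {"tx": 0, "ty": 0, "tz": 0.3, "ax": 0, "ay": 0, "az": 0, "fingers": 0}, {"tx": 0, "ty": 0, "tz": 0, "ax": 0, "ay": 0, "az": 0, "fingers": 0}, {"tx": 0, "ty": 0, "tz": 0, "ax": 0, "ay": 0, "az": 0, "fingers": 0}])

```text
time_s: 4.62
eef_pos: [509.4, 84.5, 118.4]
tcp_rot: [-3.141, 0.0, -1.644]
ft_force: [-0.2, 0.7, 0.5]
finger_gap: -0.1
grasp_force: 0.0
```

>>> drive_tool(steps=[{"tx": 0, "ty": 0, "tz": 0.05, "ax": 0, "ay": 0, "az": 0, "fingers": 0}, {"tx": 0, "ty": 0, "tz": 0.05, "ax": 0, "ay": 0, "az": 0, "fingers": 0}, {"tx": 0, "ty": 0, "tz": 0, "ax": 0, "ay": 0, "az": 0, "fingers": 0}])

```text
time_s: 5.0
eef_pos: [508.8, 84.5, 111.6]
tcp_rot: [3.141, -0.0, -1.644]
ft_force: [0.5, 0.1, -0.4]
finger_gap: -0.2
grasp_force: 0.0
```

```bash
python3 go.py 508 84.5 95
```

```text
5.0 [508.76472047  84.46250929 111.62623252] F [ 0.53795913  0.09154406 -0.38313818] gap -0.21320084374637643 tips 25.0 ydir 175.80060680060342 z [-2.40487234e-04 -3.77490094e-05 -9.99999970e-01]
units [0.00029483 0.01269118 0.27710691]
```

>>> drive_tool(steps=[{"tx": 0, "ty": 0, "tz": 0.06, "ax": 0, "ay": 0, "az": 0, "fingers": 0}, {"tx": 0, "ty": 0, "tz": 0.06, "ax": 0, "ay": 0, "az": 0, "fingers": 0}, {"tx": 0, "ty": 0, "tz": 0, "ax": 0, "ay": 0, "az": 0, "fingers": 0}, {"tx": 0, "ty": 0, "tz": 0, "ax": 0, "ay": 0, "az": 0, "fingers": 0}])

```text
time_s: 5.5
eef_pos: [509.1, 84.5, 104.7]
tcp_rot: [-3.141, 0.0, -1.644]
ft_force: [-0.1, -0.3, 1.6]
finger_gap: -0.1
grasp_force: 1.1
```

>>> drive_tool(steps=[{"tx": 0, "ty": 0, "tz": 0.06, "ax": 0, "ay": 0, "az": 0, "fingers": 0}, {"tx": 0, "ty": 0, "tz": 0.06, "ax": 0, "ay": 0, "az": 0, "fingers": 0}, {"tx": 0, "ty": 0, "tz": 0, "ax": 0, "ay": 0, "az": 0, "fingers": 0}, {"tx": 0, "ty": 0, "tz": 0, "ax": 0, "ay": 0, "az": 0, "fingers": 0}])

```text
time_s: 6.0
eef_pos: [509.1, 84.5, 97.5]
tcp_rot: [-3.141, 0.0, -1.644]
ft_force: [-0.5, 0.7, 3.5]
finger_gap: -0.3
grasp_force: 1.9
```

>>> drive_tool(steps=[{"tx": 0, "ty": 0, "tz": 0.06, "ax": 0, "ay": 0, "az": 0, "fingers": 0}, {"tx": 0, "ty": 0, "tz": 0, "ax": 0, "ay": 0, "az": 0, "fingers": 0}, {"tx": 0, "ty": 0, "tz": 0, "ax": 0, "ay": 0, "az": 0, "fingers": 0}])

```text
time_s: 6.38
eef_pos: [509.1, 84.5, 93.8]
tcp_rot: [-3.141, 0.0, -1.644]
ft_force: [-0.4, 0.7, 5.1]
finger_gap: -0.3
grasp_force: 2.3
```

```bash
python3 go.py 508 84.5 94; python3 go.py 508 84.5 94
```

```text
6.375 [509.12483667  84.51346597  93.84398321] F [-0.44870965  0.71134355  5.07591278] gap -0.2568566263027875 tips 25.0 ydir 175.80211867185494 z [ 4.68974166e-04  7.59069202e-05 -9.99999887e-01]
units [ 0.00159587  0.01867935 -0.00260909]
6.375 [509.12483667  84.51346597  93.84398321] F [-0.44870965  0.71134355  5.07591278] gap -0.2568566263027875 tips 25.0 ydir 175.80211867185494 z [ 4.68974166e-04  7.59069202e-05 -9.99999887e-01]
units [ 0.00159587  0.01867935 -0.00260909]
```

>>> drive_tool(steps=[{"tx": -0.06, "ty": 0, "tz": 0, "ax": 0, "ay": 0, "az": 0, "fingers": 0}, {"tx": -0.06, "ty": 0, "tz": 0, "ax": 0, "ay": 0, "az": 0, "fingers": 0}, {"tx": -0.06, "ty": 0, "tz": 0, "ax": 0, "ay": 0, "az": 0, "fingers": 0}, {"tx": -0.06, "ty": 0, "tz": 0, "ax": 0, "ay": 0, "az": 0, "fingers": 0}, {"tx": 0, "ty": 0, "tz": 0, "ax": 0, "ay": 0, "az": 0, "fingers": 0}])

```text
time_s: 7.0
eef_pos: [509.8, 98.8, 93.6]
tcp_rot: [3.141, -0.001, -1.644]
ft_force: [-0.8, -3.7, 4.0]
finger_gap: -0.3
grasp_force: 2.8
```

>>> drive_tool(steps=[{"tx": -0.08, "ty": 0, "tz": 0, "ax": 0, "ay": 0, "az": 0, "fingers": 0}, {"tx": -0.08, "ty": 0, "tz": 0, "ax": 0, "ay": 0, "az": 0, "fingers": 0}, {"tx": -0.08, "ty": 0, "tz": 0, "ax": 0, "ay": 0, "az": 0, "fingers": 0}, {"tx": -0.08, "ty": 0, "tz": 0, "ax": 0, "ay": 0, "az": 0, "fingers": 0}, {"tx": 0, "ty": 0, "tz": 0, "ax": 0, "ay": 0, "az": 0, "fingers": 0}])

```text
time_s: 7.62
eef_pos: [511.1, 118.9, 93.3]
tcp_rot: [3.141, 0.001, -1.643]
ft_force: [0.6, -0.6, -0.5]
finger_gap: -0.1
grasp_force: 0.4
```

>>> drive_tool(steps=[{"tx": -0.1, "ty": 0, "tz": 0, "ax": 0, "ay": 0, "az": 0, "fingers": 0}, {"tx": -0.1, "ty": 0, "tz": 0, "ax": 0, "ay": 0, "az": 0, "fingers": 0}, {"tx": -0.1, "ty": 0, "tz": 0, "ax": 0, "ay": 0, "az": 0, "fingers": 0}, {"tx": -0.1, "ty": 0, "tz": 0, "ax": 0, "ay": 0, "az": 0, "fingers": 0}, {"tx": -0.1, "ty": 0, "tz": 0, "ax": 0, "ay": 0, "az": 0, "fingers": 0}, {"tx": -0.1, "ty": 0, "tz": 0, "ax": 0, "ay": 0, "az": 0, "fingers": 0}, {"tx": -0.1, "ty": 0, "tz": 0, "ax": 0, "ay": 0, "az": 0, "fingers": 0}, {"tx": 0, "ty": 0, "tz": 0, "ax": 0, "ay": 0, "az": 0, "fingers": 0}])

```text
time_s: 8.62
eef_pos: [514.3, 160.9, 93.7]
tcp_rot: [3.141, 0.001, -1.643]
ft_force: [0.1, -0.3, 0.1]
finger_gap: -0.0
grasp_force: 0.4
```

```bash
python3 go.py 517 199 94
```

```text
8.625 [514.27698896 160.94077379  93.73173893] F [ 0.14218146 -0.30800051  0.10496441] gap -0.047519380720537165 tips 25.0 ydir 175.86232999281 z [-3.79596666e-04  1.52204189e-03 -9.99998770e-01]
units [-6.35947643e-01  5.05212668e-04 -3.52277741e-03]
```

>>> drive_tool(steps=[{"tx": -0.09, "ty": 0, "tz": 0, "ax": 0, "ay": 0, "az": 0, "fingers": 0}, {"tx": -0.09, "ty": 0, "tz": 0, "ax": 0, "ay": 0, "az": 0, "fingers": 0}, {"tx": -0.09, "ty": 0, "tz": 0, "ax": 0, "ay": 0, "az": 0, "fingers": 0}, {"tx": -0.09, "ty": 0, "tz": 0, "ax": 0, "ay": 0, "az": 0, "fingers": 0}, {"tx": -0.09, "ty": 0, "tz": 0, "ax": 0, "ay": 0, "az": 0, "fingers": 0}, {"tx": 0, "ty": 0, "tz": 0, "ax": 0, "ay": 0, "az": 0, "fingers": 0}])

```text
time_s: 9.38
eef_pos: [516.5, 187.9, 93.8]
tcp_rot: [-3.142, 0.002, -1.643]
ft_force: [0.2, -1.4, -1.1]
finger_gap: 0.1
grasp_force: 0.4
```

```bash
python3 - <<'E'
from bench import bot; from h import *
c=bot.read_camera("wrist"); cv2.imwrite("pics/w3.png",c["pixels"])
np.save("w3.npy",{k:c[k] for k in("K","k1","pose")},allow_pickle=True)
E
python3 go.py 517 199 94
```

```text
9.425 [516.63781819 187.8537209   93.82832131] F [-0.60536917  0.57405552  0.31251851] gap 0.2062360242953003 tips 25.0 ydir 175.85196407922547 z [ 5.01347746e-04  1.78174739e-03 -9.99998287e-01]
units [-0.18572621  0.00741591 -0.00252728]
```

View pics/w3.png

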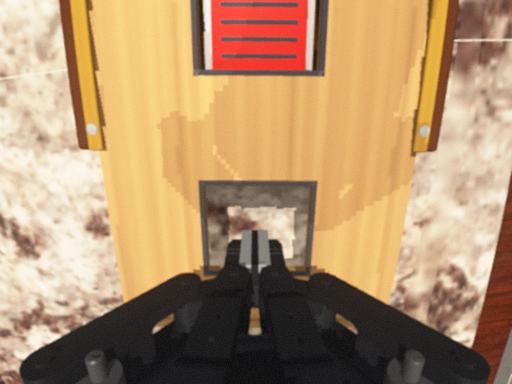

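The second window (columns 195–325, bottom edge row 75) is almost over the catch, whose lower edge is at row 71. I'll push gently to the end stop.

>>> drive_tool(steps=[{"tx": -0.03, "ty": 0, "tz": 0, "ax": 0, "ay": 0, "az": 0, "fingers": 0}, {"tx": -0.03, "ty": 0, "tz": 0, "ax": 0, "ay": 0, "az": 0, "fingers": 0}, {"tx": -0.03, "ty": 0, "tz": 0, "ax": 0, "ay": 0, "az": 0, "fingers": 0}, {"tx": 0, "ty": 0, "tz": 0, "ax": 0, "ay": 0, "az": 0, "fingers": 0}, {"tx": 0, "ty": 0, "tz": 0, "ax": 0, "ay": 0, "az": 0, "fingers": 0}])

```text
time_s: 10.05
eef_pos: [517.0, 192.6, 93.8]
tcp_rot: [-3.141, 0.001, -1.644]
ft_force: [-0.3, 0.4, -0.4]
finger_gap: -0.0
grasp_force: 0.0
```

>>> drive_tool(steps=[{"tx": -0.03, "ty": 0, "tz": 0, "ax": 0, "ay": 0, "az": 0, "fingers": 0}, {"tx": 0, "ty": 0, "tz": 0, "ax": 0, "ay": 0, "az": 0, "fingers": 0}, {"tx": 0, "ty": 0, "tz": 0, "ax": 0, "ay": 0, "az": 0, "fingers": 0}])

```text
time_s: 10.42
eef_pos: [517.1, 193.7, 93.8]
tcp_rot: [-3.141, -0.001, -1.644]
ft_force: [1.0, -2.7, 1.4]
finger_gap: -0.3
grasp_force: 1.5
```

```bash
python3 - <<'E'
from bench import bot; from h import *
c=bot.read_camera("wrist"); cv2.imwrite("pics/w4.png",c["pixels"])
np.save("w4.npy",{k:c[k] for k in("K","k1","pose")},allow_pickle=True)
E
python3 go.py 517 199 94
```

```text
10.475 [517.05534605 193.69293729  93.77579457] F [ 0.86737876 -3.08130115  0.15609532] gap -0.14644970946798136 tips 25.0 ydir 175.78759438140565 z [ 2.82819266e-04 -5.44333561e-04 -9.99999812e-01]
units [-0.08814238  0.00741583 -0.00378516]
```

View pics/w4.png

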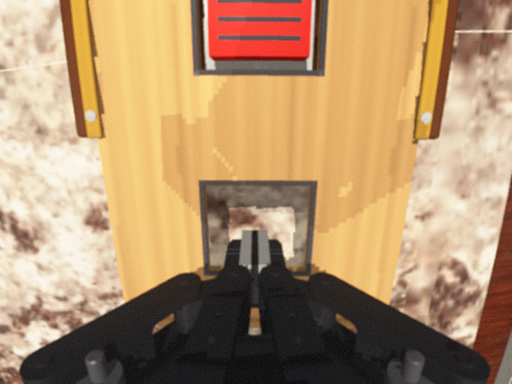

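The catch has sprung up: the red now overlaps the window rim, its lower edge is at row 58, and its side face is visible. A steady 3 N suggests the end stop, so I'll nudge once more, then back off and lift.

>>> drive_tool(steps=[{"tx": -0.02, "ty": 0, "tz": 0, "ax": 0, "ay": 0, "az": 0, "fingers": 0}, {"tx": 0, "ty": 0, "tz": 0, "ax": 0, "ay": 0, "az": 0, "fingers": 0}, {"tx": 0, "ty": 0, "tz": 0, "ax": 0, "ay": 0, "az": 0, "fingers": 0}])

```text
time_s: 10.85
eef_pos: [517.0, 193.8, 93.7]
tcp_rot: [-3.141, -0.003, -1.645]
ft_force: [0.6, -5.7, 2.0]
finger_gap: -0.1
grasp_force: 3.2
```

The position is unchanged while the force rises to 5.7 N, so the lid is on its end stop. Backing off 7 mm within the window, then lifting.

>>> drive_tool(steps=[{"tx": 0.06, "ty": 0, "tz": 0, "ax": 0, "ay": 0, "az": 0, "fingers": 0}, {"tx": 0.06, "ty": 0, "tz": 0, "ax": 0, "ay": 0, "az": 0, "fingers": 0}, {"tx": 0, "ty": 0, "tz": 0, "ax": 0, "ay": 0, "az": 0, "fingers": 0}, {"tx": 0, "ty": 0, "tz": -0.2, "ax": 0, "ay": 0, "az": 0, "fingers": 0}, {"tx": 0, "ty": 0, "tz": -0.5, "ax": 0, "ay": 0, "az": 0, "fingers": 0}, {"tx": 0, "ty": 0, "tz": -0.8, "ax": 0, "ay": 0, "az": 0, "fingers": 0}, {"tx": 0, "ty": 0, "tz": -0.8, "ax": 0, "ay": 0, "az": 0, "fingers": 0}, {"tx": 0, "ty": 0, "tz": 0, "ax": 0, "ay": 0, "az": 0, "fingers": 0}, {"tx": 0, "ty": 0, "tz": 0, "ax": 0, "ay": 0, "az": 0, "fingers": 0}])

```text
time_s: 11.98
eef_pos: [516.4, 188.2, 232.1]
tcp_rot: [-3.141, 0.0, -1.644]
ft_force: [0.6, -0.9, -0.1]
finger_gap: 0.1
grasp_force: 0.0
```

```bash
python3 - <<'E'
from bench import bot; from h import *
c=bot.read_camera("wrist"); cv2.imwrite("pics/w5.png",c["pixels"])
print(bot.get_state()["ft_force"])
E
```

```text
[-0.25323434 -0.88383858  0.47524698]
```

View pics/w5.png

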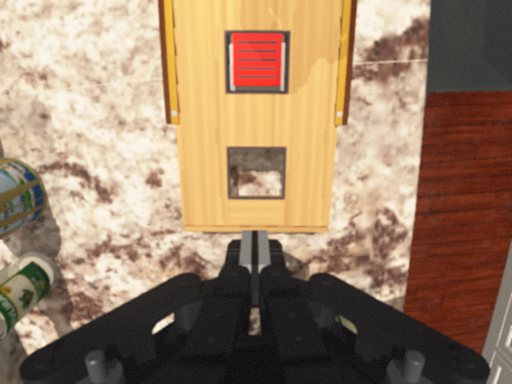

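The lid is fully out and the catch stands up in the second window at about (258,60). The arm is clear of everything, so I'm handing in the job.

```bash
python3 -c "
from bench import bot
print(bot.close_job())"
```

```text
the job is handed in; nothing more can be done
None
```

The spice box lid is open to its end stop with the catch sprung up in the second window, and I handed the job in with the arm clear after about 12 s of robot time; the judge returned no verdict.

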